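# Nest the steel prep pots

### The job

Put the set of three round steel prep pots together for storing: stand the medium pot inside the large one first, then the small pot inside the medium one, each upright and right down on the floor of the pot round it. Leave the large pot standing where it is, and leave the green mug alone.

Things in the scene. Friction and masses are not known exactly. Their poses are not given: they have to be found in the camera images.
- large_pot: Large plain steel pot, open at the top, no handle, loose, 450 g: 94 mm across the rim, 86 mm across the foot, 58 mm tall. Wall 2.5 mm, floor 3 mm thick, so the mouth is 89 mm wide inside and the floor about 81 mm. Origin at the centre of its underside, z axis up through the mouth; stands upright at the start.
- medium_pot: Medium steel pot of the same kind, open at the top, loose, 200 g: 60 mm across the rim (outer), 54 mm across the foot, 66 mm tall (taller than the large pot, so its rim stands proud of it when nested). Wall 2.5 mm, floor 3 mm thick; mouth 55 mm wide inside, floor about 49 mm. Origin at the centre of its underside, z axis up; stands upright at the start and can be gripped across the outside just under its rim.
- small_pot: Small steel pot of the same kind, open at the top, loose, 120 g: 40 mm across the rim (outer), 36 mm across the foot, 70 mm tall. Wall 2.5 mm, floor 3 mm thick. Origin at the centre of its underside, z axis up; stands upright at the start and can be gripped across the outside just under its rim.
- mug: Dark green stoneware mug with a handle, a bystander: 90 mm across, 125 mm with the handle, 92 mm tall, 283 g. Origin at worktop level under the middle of its outline, handle included: the bowl's axis lies 17 mm along its own +y axis and the handle reaches 62 mm along its -y axis; z axis up. It may stand at any of the places where the pots stand: these four things are never less than about 150 mm apart, centre to centre.
Things that resemble listed ones, but are neither listed nor needed, are in the scene too. What is shaped like the small_pot but purple or turquoise is not meant.

How it is judged:
On the way, in this order (a step that is already met when the one before it is completed fails the run):
1. the medium pot stands on the floor of the large pot, upright (horizontal distance between medium_pot and large_pot below 0.02 m and z of medium_pot in the frame of large_pot below 0.012 m and angle between medium_pot's own z axis and vertical below 0.17 rad), for 0.2 s.
2. then the small pot stands on the floor of the medium pot, upright (horizontal distance between small_pot and medium_pot below 0.015 m and z of small_pot in the frame of medium_pot below 0.012 m and angle between small_pot's own z axis and vertical below 0.17 rad), for 0.2 s.
At the end, for the whole second after the job is handed in: Medium pot in the large, small in the medium: each origin at most 12 mm above that of the pot round it (3 mm when seated), centred within 20 and 15 mm; all three within 10 degrees of upright and at rest, the large one within 50 mm of its start (all of step 1 and all of step 2 and angle between large_pot's own z axis and vertical below 0.17 rad and distance of large_pot from where it was at the start of the episode below 0.05 m and linear speed of each of medium_pot, small_pot, large_pot below 0.03 m/s); the robot touches nothing.
It fails at once if the mug is pushed more than 30 mm or tipped (distance of mug from where it was at the start of the episode above 0.03 m or angle between mug's own z axis and vertical above 0.35 rad).
It also fails if it takes over 56 s, if anything falls off the work surface, if the arm or the gripper's body presses on something with over 40 N, if the wrist force passes 120 N, or if a joint passes its speed limit or range.

### The arm

A 6-joint arm with a two-finger parallel gripper is mounted at the origin on a cart in front of the work surface, level with it; the furniture and walls round the work are solid. World frame = base frame: x ahead of the robot, y to its left, z up, the work surface at z = 0. Lengths are in m, angles in rad, forces in N, time in s.
With the tool pointing down it reaches from about 0.375 to 0.9 m from the base axis. Payload 3.1 kg.
Tool frame: the origin (TCP) lies between the finger pads; the fingertips stand 8 mm ahead of it and the grasp point (between the pads) lies 11 mm behind it; z points along the fingers, y is the line along which they close (so a half turn about z gives the same grasp; the last joint's range is limited). The gripper opens to 87 mm and grips with 3 to 60 N. Pads are 19 mm wide; open, the fingers measure 117 mm over their backs; the gripper's body (75 mm by 190 mm) begins 51 mm behind the grasp point.
Start: joints at [1.095, 0.527, 1.433, -0, 1.181, -0.178], TCP at [0.183, 0.598, 0.231] pointing down, gripper open.
Joint ranges: [-3.08, 3.08], [-0.75, 2.2], [0.22, 2.44], [-1.43, 4.57], [0, 2.65], [-2.85, 2.85]. Speed limits (rad/s): [2.79, 2.79, 3.14, 3.14, 3.14, 3.14].

### API

Orientations are given as a unit quaternion [x, y, z, w].
In Python, from rig import robot, vision, job gives the robot as it stands.
- The arm moves only by the shell command python3 -m handwheel 'ROWS' [OPENING] [FORCE]. ROWS is JSON, a list of rows, each a list of 4 numbers: the shift along the tool's x, y, z as a fraction of full scale, then the turn about the tool's z as a fraction of full scale. A call has 1 to 20 rows; each row is the pose to reach, as a shift and turn from the pose commanded when the call began, along the tool's axes at that moment, turning the shorter way round; what a row does not reach only later rows make up. Full scale, the value 1, is 300 mm for a shift and 2 pi rad for a turn. A row lasts 1/12 s, in which the tool goes at most 41.7 mm and 7.16 degrees, less where a joint would pass 70% of its speed; a pose out of reach is approached as far as the arm can. A call with a number of a shift or a turn outside -1 to 1 is refused whole. A call with a gripper value outside its range is refused whole. OPENING is the opening in per cent of the stroke, from 0 (shut) to 100 (fully open), set as the call begins (- or left out, the last holds). The fingers move at their own pace and stop on an object; FORCE is the grip in N (left out, the last holds). Time passes only in rows, so rows that repeat a pose let the fingers close. It gives the time, the measured TCP pose, the force, the opening and the grip force at its end, in the units of the state.
- robot.get_obs(): the state, without advancing time (a new reading comes with each control period).
- vision.camera(name): name is "side" or "top" or "wrist"; returns a dict with "frame" (400x640x3 uint8, red, green, blue), "K" (3x3 intrinsics, pixels), "cam_to_world" (4x4, takes a point from camera to world coordinates); the wrist camera has in their place "hand_eye" (4x4, takes a point from camera to tool coordinates, whose origin is the TCP and whose axes are the flange's). Camera axes: x right, y down, z forward; pixel columns grow to the right and rows downward; lengths in m; the calibration is good to about 2 mm. The wrist camera is an equidistant fisheye: a pixel r from the principal point sees the ray r / f radians off the axis. A picture is of the moment at which its call begins: read the wrist's pose just before it. There is no depth.
- job.hand_in(): hands the job in; it is judged then, once.
Trained networks look in the newest picture that a camera, given by its name, has taken for a name from the list of things; names that differ only in an ending like _2 or _b are one class to them, and where a whole thing is asked for, a point or a joint stands for the part that bears it (a point fixed in the world has none). Each returns a list of dicts, best first, with "conf" (0 to 1); they miss things now and then, are a little off and sometimes report something else, mostly with a low value. They report only what shows in the picture. A call takes as long as a camera call. They do not tell look-alikes from the thing itself.
- vision.look_for(camera, label): "point" ([row, column] in pixels, amid what is visible of it).
- vision.outline_of(camera, label): "mask" (400x640 bool, what is visible of it) and "point" ([row, column] in pixels, amid what is visible of it).
The state is a dict: "time": time; "q": joint angles; "joint_velocities": joint speeds; "joint_torque": joint torques, N m; "position": TCP position; "tool_rot": TCP orientation; "ft_force": force on the tool from outside, world axes, zero at the start; "moment": the same for the moment, N m; "grip_width": finger opening in m; "grip_force": force on a finger pad.
Only numpy, scipy, OpenCV 4.12 (cv2) and the standard library are available. Lean on these libraries where they do the work, as an engineer would, in place of code of your own. Each camera call takes 0.05 s, during which the arm holds its last target. There are 200 camera calls.

## Working session

There is one attempt and no reset: what is moved stays moved. The work goes in short steps, Python scripts to look and compute and a shell command to move; the robot and the scene stay as the last step left them, time stands still between calls to the robot, and variables do not carry over. Pictures are saved under pics/ and viewed, at most 10 in all, crops included, and the job is handed in when it is done.

```bash
ls; mkdir -p pics; cat > h.py <<'E'
import numpy as np, cv2
from rig import robot, vision, job
def ray(c,pt):
    """row,col -> origin, dir in world for top/side"""
    K=c["K"];T=c["cam_to_world"];r,cc=pt
    d=T[:3,:3]@np.array([(cc-K[0,2])/K[0,0],(r-K[1,2])/K[1,1],1.]);return T[:3,3],d
def at_z(c,pt,z):
    o,d=ray(c,pt);return o+d*(z-o[2])/d[2]
def save(n,f): cv2.imwrite(f"pics/{n}.png",f[:,:,::-1])
E
python3 - <<'E'
from h import *
o=robot.get_obs();print(o["time"],o["position"],o["tool_rot"],o["grip_width"])
ims=[]
for n in ("top","side"):
    c=vision.camera(n);save(n,c["frame"]);c={k:np.array(v) for k,v in c.items()}
    print(n,c["K"].round(1).tolist(),c["cam_to_world"].round(3).tolist())
    for l in ("large_pot","medium_pot","small_pot","mug"):
        for r in vision.look_for(n,l)[:5]:
            print(l,round(r["conf"],2),np.round(r["point"]),at_z(c,r["point"],0.04).round(3))
print(robot.get_obs()["time"])
E
```

```text
pics
0.0 [0.18245141 0.59704119 0.2295684 ] [ 1.47870882e-01  9.89006079e-01 -1.02889454e-03 -3.44075644e-04] 0.08723021646876188
top [[491.8, 0.0, 328.2], [0.0, 491.8, 200.9], [0.0, 0.0, 1.0]] [[0.024, -0.982, 0.189, 0.354], [-1.0, -0.027, -0.011, 0.007], [0.015, -0.189, -0.982, 1.22], [0.0, 0.0, 0.0, 1.0]]
large_pot 0.69 [258. 323.] [0.442 0.003 0.04 ]
medium_pot 0.8 [251. 430.] [ 0.466 -0.253  0.04 ]
small_pot 0.77 [136. 293.] [0.744 0.086 0.04 ]
small_pot 0.66 [162. 273.] [0.676 0.133 0.04 ]
small_pot 0.6 [190. 296.] [0.607 0.073 0.04 ]
small_pot 0.57 [161. 308.] [0.682 0.048 0.04 ]
small_pot 0.46 [252. 428.] [ 0.463 -0.249  0.04 ]
mug 0.91 [258. 217.] [0.436 0.255 0.04 ]
side [[363.9, 0.0, 321.3], [0.0, 363.9, 200.3], [0.0, 0.0, 1.0]] [[-1.0, -0.015, 0.017, 0.59], [-0.022, 0.426, -0.905, 0.788], [0.007, -0.905, -0.426, 0.405], [0.0, 0.0, 0.0, 1.0]]
large_pot 0.94 [202. 388.] [0.449 0.016 0.04 ]
medium_pot 0.94 [164. 369.] [ 0.467 -0.247  0.04 ]
small_pot 0.95 [211. 320.] [0.606 0.066 0.04 ]
small_pot 0.84 [199. 284.] [0.692 0.008 0.04 ]
small_pot 0.61 [220. 289.] [0.672 0.111 0.04 ]
mug 0.61 [254. 416.] [0.43  0.233 0.04 ]
0.5
```

View pics/top.png

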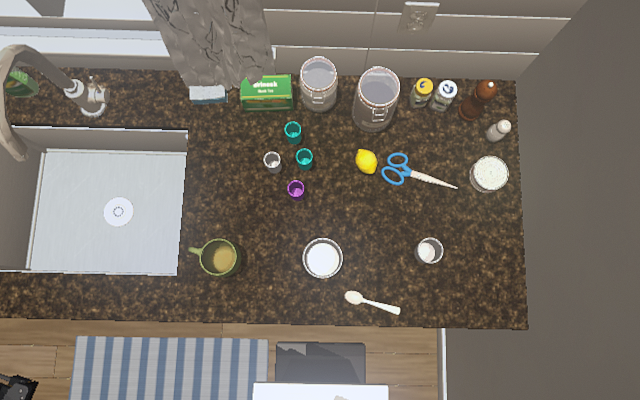

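View pics/side.png

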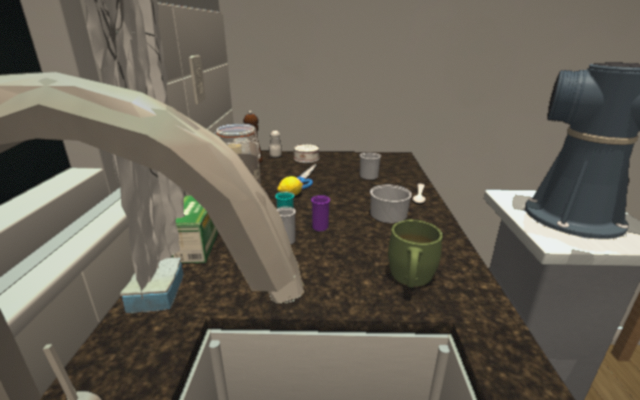

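Candidates for small_pot in the top view: grey (162,272), turquoise (131,293), turquoise (158,304), and purple (189,296), given as row, column. By the description it is the grey one. The medium pot is grey at (251,429) and the large one at (258,323); the white bowl at (174,490) and the two jars are not pots. The green mug is at (258,217). Next I fit the silhouettes and check a close crop.

```bash
cat >> h.py <<'E'
from scipy.optimize import minimize, least_squares
from scipy.spatial.transform import Rotation as R
DIM={"large_pot":(.047,.043,.058),"medium_pot":(.030,.027,.066),"small_pot":(.020,.018,.070)}
TH=np.linspace(0,2*np.pi,40)
def pts(l,x,y,z0=0.):
    a,b,h=DIM[l];c,s=np.cos(TH),np.sin(TH)
    return np.vstack([np.c_[x+a*c,y+a*s,0*c+h+z0],np.c_[x+b*c,y+b*s,0*c+z0]])
def cen(pix):
    hull=cv2.convexHull(pix.astype(np.float32));m=cv2.moments(hull);return np.array([m["m10"],m["m01"]])/m["m00"],m["m00"]
def fit(l,mask,proj,g):
    m=cv2.moments(mask.astype(np.uint8),True);t=np.array([m["m10"],m["m01"]])/m["m00"]
    s=least_squares(lambda p:cen(proj(pts(l,*p)))[0]-t,g,diff_step=1e-3)
    return s.x,m["m00"]/cen(proj(pts(l,*s.x)))[1]
def fixed(c):
    T=np.linalg.inv(c["cam_to_world"]);K=np.array(c["K"])
    def f(P):
        q=(P@T[:3,:3].T+T[:3,3])@K.T;return q[:,:2]/q[:,2:]
    return f
def wrist(c,o):
    H=np.array(c["hand_eye"]);K=np.array(c["K"]);Rt=R.from_quat(o["tool_rot"]).as_matrix()
    def f(P):
        p=(P-o["position"])@Rt;p=(p-H[:3,3])@H[:3,:3]
        r=np.hypot(p[:,0],p[:,1]);k=np.arctan2(r,p[:,2])/r
        return np.c_[K[0,0]*k*p[:,0]+K[0,2],K[1,1]*k*p[:,1]+K[1,2]]
    return f
def rowto(o,xyz):
    return (R.from_quat(o["tool_rot"]).as_matrix().T@(np.array(xyz)-o["position"])/.3).round(4)
E
python3 - <<'E'
from h import *
c=vision.camera("top");f=fixed(c);o=robot.get_obs()
for l,g in (("large_pot",(.442,.003)),("medium_pot",(.466,-.253)),("small_pot",(.676,.133))):
    for r in vision.outline_of("top",l)[:5]:
        g0=at_z(c,r["point"],.04)[:2]
        print(l,round(r["conf"],2),np.round(r["point"]),*fit(l,r["mask"],f,g0))
print("row to (.45,.15,.25):",rowto(o,(.45,.15,.25)),"then (.466,-.25,.2):",rowto(o,(.466,-.25,.2)))
cv2.imwrite("pics/crop.png",cv2.resize(c["frame"][110:280,240:460,::-1],None,fx=3.5,fy=3.5,interpolation=2))
E
```

```text
large_pot 0.59 [255. 324.] [0.4430123  0.00477845] 0.9732598202557059
medium_pot 0.78 [251. 431.] [ 0.46721606 -0.24800937] 0.9127941268416071
small_pot 0.87 [133. 290.] [0.75533152 0.08682052] 0.7733107616357279
small_pot 0.81 [192. 296.] [0.60703899 0.07479491] 1.0213979117810326
small_pot 0.56 [159. 306.] [0.68505279 0.05642126] 0.9732673015168035
row to (.45,.15,.25): [-1.2883 -1.1664 -0.0648] then (.466,-.25,.2): [-1.7293 -2.4259  0.1018]
```

View pics/crop.png

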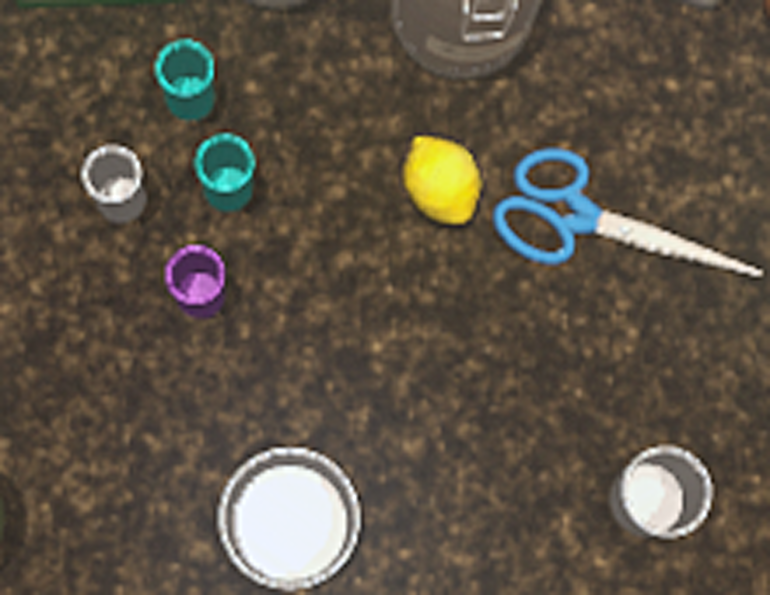

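The crop shows grey small pot at (112,185) beside two turquoise cups and a purple one. The large pot is at (290,518) and the medium at (665,490). Now I head toward the medium pot by way of the front.

```bash
python3 -m handwheel '[[-0.65,-0.58,-0.06,0],[-0.65,-0.58,-0.06,0],[-0.65,-0.58,-0.06,0],[-0.65,-0.58,-0.06,0],[-0.65,-0.58,-0.06,0],[-0.65,-0.58,-0.06,0],[-0.65,-0.58,-0.06,0],[-0.65,-0.58,-0.06,0]]' 100
python3 -m handwheel '[[-0.65,-0.6,0,0],[-0.65,-0.6,0,0],[-0.65,-0.6,0,0],[-0.65,-0.6,0,0],[-0.65,-0.6,0,0],[-0.65,-0.6,0,0],[-0.65,-0.6,0,0],[-0.65,-0.6,0,0],[-0.65,-0.6,0,0]]'
python3 - <<'E'
from h import *
o=robot.get_obs();print(o["time"],o["q"],o["position"],rowto(o,(.467,-.25,.2)))
E
```

```text
time: 1.37
position: [0.32, 0.3722, 0.2491]
tool_rot: [0.15, 0.989, 0.0, 0.0]
ft_force: [0.5, -0.2, -0.3]
grip_width: 0.0868
grip_force: 0.0
time: 2.12
position: [0.4524, 0.1458, 0.2484]
tool_rot: [0.149, 0.989, 0.001, -0.0]
ft_force: [-0.2, 0.1, -0.3]
grip_width: 0.0871
grip_force: 0.0
2.1167 [ 7.53178249e-02  3.02112135e-01  1.77494645e+00  1.34591403e-03
  1.06500340e+00 -1.19797942e+00] [0.45236173 0.14580228 0.24838024] [-0.4343 -1.2469  0.1597]
```

```bash
python3 -m handwheel '[[-0.22,-0.62,0,0],[-0.22,-0.62,0,0],[-0.22,-0.62,0,0],[-0.22,-0.62,0,0],[-0.22,-0.62,0,0],[-0.22,-0.62,0,0],[-0.22,-0.62,0,0]]' >/dev/null
python3 -m handwheel '[[-0.214,-0.627,0.16,0],[-0.214,-0.627,0.16,0],[-0.214,-0.627,0.16,0],[-0.214,-0.627,0.16,0],[-0.214,-0.627,0.16,0],[-0.214,-0.627,0.16,0],[-0.214,-0.627,0.16,0],[-0.214,-0.627,0.16,0]]'
python3 - <<'E'
from h import *
o=robot.get_obs();c=vision.camera("wrist");save("w1",c["frame"])
print(np.array(c["K"]).round(1).tolist(),np.array(c["hand_eye"]).round(3).tolist())
f=wrist(c,o)
for r in vision.outline_of("wrist","medium_pot")[:3]:
    print(round(r["conf"],2),np.round(r["point"]),*fit("medium_pot",r["mask"],f,(.467,-.248)))
print(o["position"],rowto(o,(.467,-.248,.2)))
E
```

```text
time: 3.37
position: [0.4674, -0.2477, 0.2002]
tool_rot: [0.147, 0.989, 0.001, -0.001]
ft_force: [-0.1, 0.1, -0.3]
grip_width: 0.0866
grip_force: 0.0
[[309.7, 0.0, 322.5], [0.0, 309.7, 198.8], [0.0, 0.0, 1.0]] [[-0.0, -0.962, -0.272, 0.075], [1.0, -0.0, 0.001, 0.0], [-0.001, -0.272, 0.962, -0.155], [0.0, 0.0, 0.0, 1.0]]
0.63 [188. 317.] [ 0.46490842 -0.24917868] 0.9666922977098636
[ 0.46739796 -0.24773991  0.20019755] [ 0.001  -0.0012  0.0007]
```

View pics/w1.png

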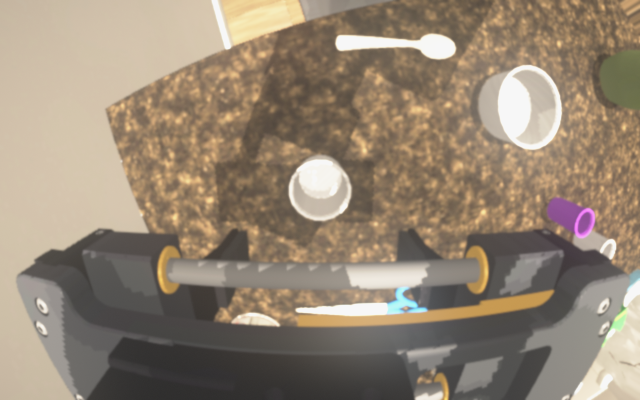

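Medium pot is at (188,320) in the wrist view, clear of neighbours, and both cameras agree within 2 mm. I descend and grip.

```bash
python3 -m handwheel '[[0.005,-0.006,0.1,0],[0.005,-0.006,0.2,0],[0.005,-0.006,0.3,0],[0.005,-0.006,0.4,0],[0.005,-0.006,0.467,0],[0.005,-0.006,0.467,0],[0.005,-0.006,0.467,0]]'
python3 -m handwheel '[[0,0,0,0],[0,0,0,0],[0,0,0,0],[0,0,0,0],[0,0,0,0],[0,0,0,0],[0,0,0,0],[0,0,0,0],[0,0,0,0],[0,0,0,0]]' 40 25
```

```text
time: 4.05
position: [0.4652, -0.2501, 0.0603]
tool_rot: [0.147, 0.989, 0.001, -0.001]
ft_force: [0.8, -0.9, 0.2]
grip_width: 0.0872
grip_force: 0.0
time: 4.88
position: [0.4658, -0.2519, 0.0612]
tool_rot: [0.148, 0.989, 0.0, 0.001]
ft_force: [0.7, 2.5, 6.7]
grip_width: 0.0576
grip_force: 25.0
```

```bash
python3 -m handwheel '[[0,0,-0.05,0],[0,0,-0.12,0],[0,0,-0.2,0],[0,0,-0.3,0],[0,0,-0.4,0],[0,0,-0.4,0],[0,0,-0.4,0]]'
python3 - <<'E'
from h import *
o=robot.get_obs();c=vision.camera("wrist");save("w2",c["frame"]);c2=vision.camera("side");save("s2",c2["frame"])
f=wrist(c,o)
for r in vision.outline_of("wrist","large_pot")[:2]:
    print(round(r["conf"],2),np.round(r["point"]),*fit("large_pot",r["mask"],f,(.443,.005)))
for r in vision.outline_of("side","large_pot")[:2]:
    print(round(r["conf"],2),np.round(r["point"]),*fit("large_pot",r["mask"],fixed(c2),(.443,.005)))
print(o["position"],rowto(o,(.443,.004,.18)))
cv2.imwrite("pics/m2.png",np.hstack([cv2.resize(c["frame"][100:300,220:420,::-1],(400,400)),cv2.resize(c2["frame"][90:230,300:440,::-1],(400,400))]))
E
```

```text
time: 5.47
position: [0.4658, -0.2528, 0.1816]
tool_rot: [0.148, 0.989, -0.001, 0.001]
ft_force: [-0.5, 0.3, -2.3]
grip_width: 0.0573
grip_force: 25.0
0.71 [109. 535.] [0.44181202 0.00614774] 0.9940481314067866
0.73 [201. 389.] [4.41907033e-01 2.52869498e-04] 0.9862476626266772
[ 0.46582638 -0.25277914  0.18157977] [0.3231 0.7963 0.0029]
```

View pics/m2.png

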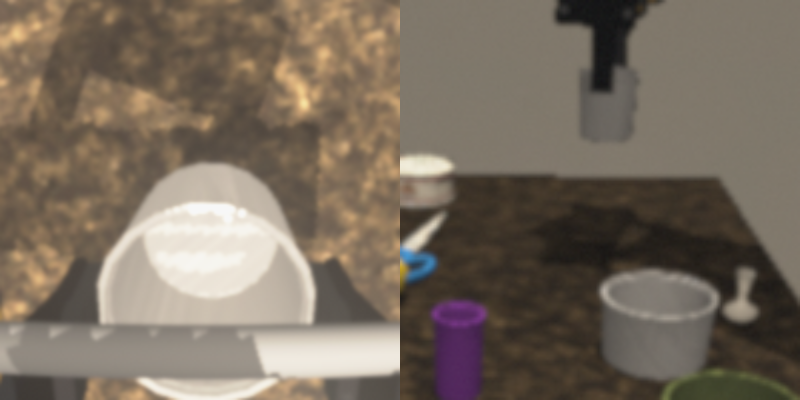

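Pot is held upright (right half of the crop, around (608,105)), and the large pot is open and clear at (658,320). I carry it over.

```bash
python3 -m handwheel '[[0.05,0.12,0,0],[0.1,0.245,0,0],[0.15,0.37,0,0],[0.2,0.49,0,0],[0.25,0.615,0,0],[0.29,0.71,0,0],[0.323,0.796,0,0],[0.323,0.796,0,0],[0.323,0.796,0,0],[0.323,0.796,0,0]]'
python3 - <<'E'
from h import *
o=robot.get_obs();c=vision.camera("wrist");save("w3",c["frame"]);f=wrist(c,o)
for r in vision.outline_of("wrist","large_pot")[:2]:
    print(round(r["conf"],2),np.round(r["point"]),*fit("large_pot",r["mask"],f,(.443,.005)))
print(o["position"],rowto(o,(.4425,.004,.0695)))
E
```

```text
time: 6.5
position: [0.4424, 0.0045, 0.1797]
tool_rot: [0.147, 0.989, -0.0, -0.001]
ft_force: [0.3, -0.4, -2.0]
grip_width: 0.0577
grip_force: 25.0
0.95 [175. 320.] [0.42458097 0.00870064] 0.5047137341729322
0.63 [125. 541.] [0.44213088 0.26489244] 1.2297940303392656
[0.44244423 0.00445554 0.17972332] [-0.001  -0.0012  0.3674]
```

View pics/w3.png

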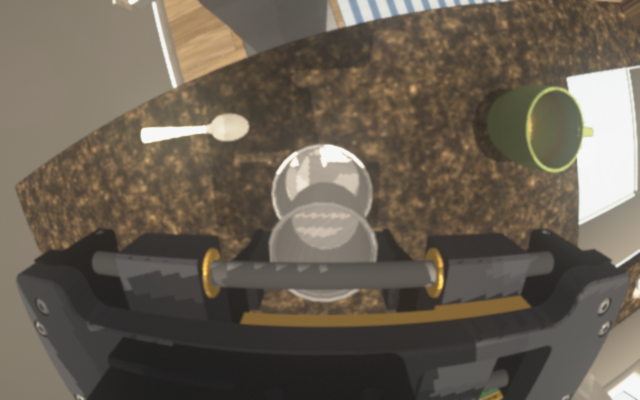

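The medium pot at (323,250) is laterally lined up over the large one at (321,195). Lowering.

```bash
python3 -m handwheel '[[0,0,0.06,0],[0,0,0.13,0],[0,0,0.2,0],[0,0,0.26,0],[0,0,0.31,0],[0,0,0.345,0],[0,0,0.367,0],[0,0,0.367,0],[0,0,0.367,0],[0,0,0.367,0]]'
```

```text
time: 7.43
position: [0.4431, 0.0041, 0.0708]
tool_rot: [0.148, 0.989, -0.0, 0.001]
ft_force: [0.7, -0.8, -2.1]
grip_width: 0.0575
grip_force: 25.0
```

```bash
python3 -m handwheel '[[0,0,0.007,0],[0,0,0.007,0],[0,0,0.007,0]]'
python3 -m handwheel '[[0,0,0,0],[0,0,0,0],[0,0,0,0],[0,0,0,0],[0,0,0,0],[0,0,0,0]]' 100
python3 -m handwheel '[[0,0,-0.06,0],[0,0,-0.15,0],[0,0,-0.28,0],[0,0,-0.4,0],[0,0,-0.45,0],[0,0,-0.45,0],[0,0,-0.45,0]]'
python3 - <<'E'
from h import *
o=robot.get_obs();c=vision.camera("wrist");f=wrist(c,o);c2=vision.camera("side")
z=dict(medium_pot=.003,large_pot=0)
for l in z:
  for n,cc,g in (("wrist",c,f),("side",c2,fixed(c2))):
    for r in vision.outline_of(n,l)[:1]:
        print(l,n,round(r["conf"],2),np.round(r["point"]),*fit(l,r["mask"],g,(.443,.005)))
print(o["position"],rowto(o,(.676,.133,.2)))
cv2.imwrite("pics/m4.png",np.hstack([cv2.resize(c["frame"][120:280,240:400,::-1],(400,400)),cv2.resize(c2["frame"][150:250,340:440,::-1],(400,400))]))
E
```

```text
time: 7.68
position: [0.4427, 0.0047, 0.0687]
tool_rot: [0.148, 0.989, -0.0, 0.0]
ft_force: [0.1, -0.5, -1.5]
grip_width: 0.0574
grip_force: 25.0
time: 8.18
position: [0.4425, 0.0047, 0.0683]
tool_rot: [0.148, 0.989, -0.0, 0.0]
ft_force: [-0.5, -0.2, 0.7]
grip_width: 0.0847
grip_force: 0.0
time: 8.77
position: [0.4428, 0.0046, 0.2039]
tool_rot: [0.148, 0.989, -0.0, 0.001]
ft_force: [0.4, -0.3, 0.4]
grip_width: 0.0871
grip_force: 0.0
medium_pot wrist 0.56 [186. 320.] [0.44339666 0.00693529] 1.032948179719213
medium_pot side 0.79 [191. 392.] [ 0.43273304 -0.05103937] 0.5803900501682709
large_pot wrist 0.83 [174. 302.] [0.43957297 0.00243751] 0.5474869265426346
large_pot side 0.6 [210. 388.] [0.44635996 0.02173822] 0.6769897631557924
[0.4427569  0.00464084 0.20394406] [-0.6184  0.6365  0.0147]
```

View pics/m4.png

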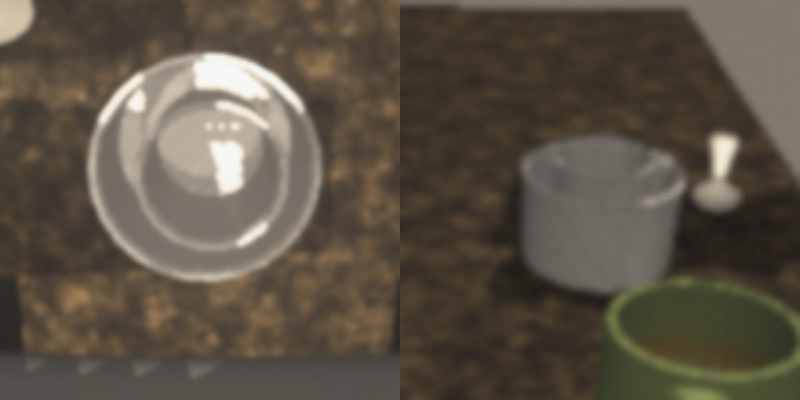

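The left view shows the medium pot standing nested (ring about (212,165)) in the large one, and the side view shows its rim level. Now the small pot.

```bash
python3 -m handwheel '[[-0.618,0.636,0.01,0],[-0.618,0.636,0.01,0],[-0.618,0.636,0.01,0],[-0.618,0.636,0.01,0],[-0.618,0.636,0.01,0],[-0.618,0.636,0.01,0],[-0.618,0.636,0.01,0],[-0.618,0.636,0.01,0],[-0.618,0.636,0.01,0]]' 70
python3 - <<'E'
from h import *
o=robot.get_obs();c=vision.camera("wrist");save("w5",c["frame"]);f=wrist(c,o)
print(o["position"],rowto(o,(.676,.133,.066)))
for r in vision.outline_of("wrist","small_pot")[:5]:
    x,a=fit("small_pot",r["mask"],f,(.676,.133))
    print(round(r["conf"],2),np.round(r["point"]),x,a,c["frame"][r["mask"]].mean(0).round(),rowto(o,(*x,.066)))
E
```

```text
time: 9.82
position: [0.6749, 0.1332, 0.1981]
tool_rot: [0.147, 0.989, -0.001, -0.002]
ft_force: [-0.0, -1.1, -0.8]
grip_width: 0.0606
grip_force: 0.0
[0.67485777 0.13319408 0.19810657] [-0.0054  0.0012  0.4403]
0.85 [142. 241.] [0.60477486 0.07290406] 0.9633315510821233 [123.  65. 128.] [ 0.1634 -0.2596  0.4413]
0.79 [190. 321.] [0.67466963 0.13292996] 0.96076424070359 [117. 110. 101.] [-1.200e-03 -3.000e-04  4.404e-01]
0.63 [251. 302.] [0.73663823 0.09229523] 0.3837923424577076 [ 39. 100.  89.] [-0.2383 -0.0697  0.4396]
0.57 [216. 256.] [0.68170948 0.05610033] 0.8307575821710586 [37. 97. 86.] [-0.0983 -0.2385  0.4404]
```

View pics/w5.png

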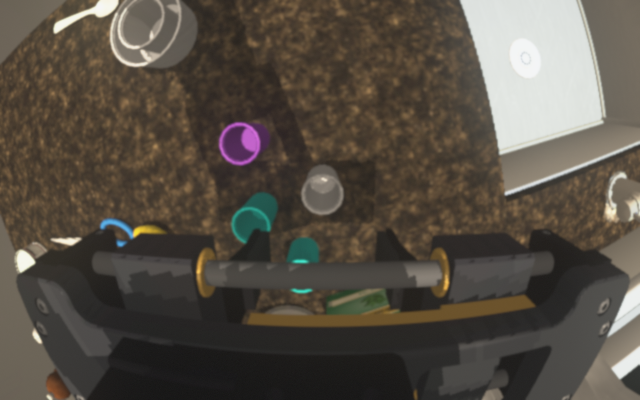

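The grey pot is at (190,322), centred between the fingers, and the nearest turquoise cup at (218,256) is clear of the finger. I descend and grip.

```bash
python3 -m handwheel '[[-0.001,0,0.1,0],[-0.001,0,0.2,0],[-0.001,0,0.3,0],[-0.001,0,0.39,0],[-0.001,0,0.44,0],[-0.001,0,0.44,0],[-0.001,0,0.44,0]]'
python3 -m handwheel '[[0,0,0,0],[0,0,0,0],[0,0,0,0],[0,0,0,0],[0,0,0,0],[0,0,0,0],[0,0,0,0],[0,0,0,0],[0,0,0,0]]' 25 25
python3 -m handwheel '[[0,0,-0.05,0],[0,0,-0.12,0],[0,0,-0.2,0],[0,0,-0.3,0],[0,0,-0.4,0],[0,0,-0.4,0],[0,0,-0.4,0]]'
python3 - <<'E'
from h import *
o=robot.get_obs();c=vision.camera("wrist");f=wrist(c,o)
m=pts("small_pot",*o["position"][:2],o["position"][2]-.066);print("expected held",cen(f(m))[0])
for r in vision.outline_of("wrist","small_pot")[:5]: print(round(r["conf"],2),np.round(r["point"]))
print(o["position"],rowto(o,(.4430,.0055,.19)))
cv2.imwrite("pics/m6.png",cv2.resize(c["frame"][100:300,200:440,::-1],(480,400)))
E
```

```text
time: 10.5
position: [0.6743, 0.1319, 0.0678]
tool_rot: [0.148, 0.989, -0.0, -0.001]
ft_force: [-0.1, 0.8, 0.7]
grip_width: 0.0606
grip_force: 0.0
time: 11.25
position: [0.6767, 0.1326, 0.0695]
tool_rot: [0.148, 0.989, -0.0, 0.001]
ft_force: [-0.5, -1.4, 6.6]
grip_width: 0.0375
grip_force: 25.0
time: 11.83
position: [0.6769, 0.1331, 0.1902]
tool_rot: [0.148, 0.989, 0.0, 0.002]
ft_force: [-0.0, 0.1, -1.3]
grip_width: 0.0377
grip_force: 25.0
expected held [321.64665311 242.53516029]
0.86 [235. 320.]
0.79 [215. 253.]
0.79 [140. 239.]
[0.67689241 0.13307825 0.19016537] [ 0.6213 -0.6346 -0.0028]
```

View pics/m6.png

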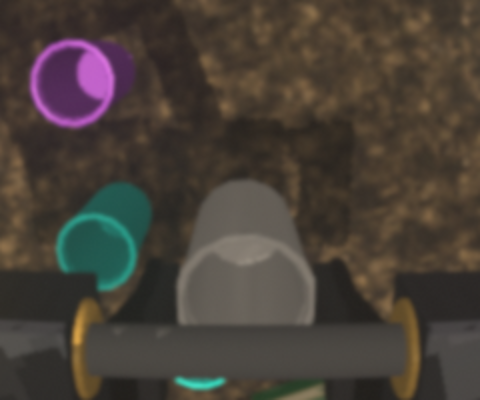

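The small pot is held upright at (245,280). I carry it over the nest and check with a look.

```bash
python3 -m handwheel '[[0.06,-0.06,0,0],[0.13,-0.13,0,0],[0.21,-0.21,0,0],[0.3,-0.3,0,0],[0.38,-0.38,0,0],[0.46,-0.465,0,0],[0.53,-0.54,0,0],[0.59,-0.6,0,0],[0.62,-0.635,0,0],[0.62,-0.635,0,0],[0.62,-0.635,0,0],[0.62,-0.635,0,0]]'
python3 - <<'E'
from h import *
o=robot.get_obs();c=vision.camera("wrist");f=wrist(c,o)
p=o["position"];print(p,rowto(o,(.443,.0055,.0795)))
im=c["frame"].copy()
def circ(x,y,r,z,col):
    cv2.polylines(im,[(f(np.c_[x+r*np.cos(TH),y+r*np.sin(TH),0*TH+z])*16).round().astype(np.int32)],True,col,1,cv2.LINE_AA,4)
circ(.443,.0055,.030,.069,(255,0,0));circ(.4425,.0045,.047,.058,(0,255,0));circ(p[0],p[1],.020,p[2]+.0015,(0,0,255))
cv2.imwrite("pics/m7.png",cv2.resize(np.hstack([im[120:280,240:400],c["frame"][120:280,240:400]])[:,:,::-1],(800,400),interpolation=2))
E
```

```text
time: 12.93
position: [0.4429, 0.0051, 0.1877]
tool_rot: [0.148, 0.989, 0.0, -0.0]
ft_force: [0.0, -0.0, -1.9]
grip_width: 0.0376
grip_force: 25.0
[0.44292954 0.00513791 0.18768288] [0.     0.0011 0.3606]
```

View pics/m7.png

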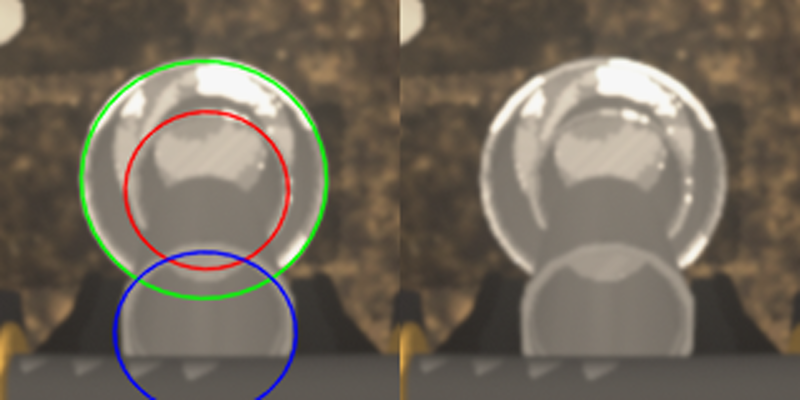

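The overlay shows the large rim matching (green). The medium ring's visible edges (about 140 to 292) sit slightly right of the predicted red circle, so I measure that numerically on the edges.

```bash
cat > e.py <<'E'
from h import *
from scipy.ndimage import map_coordinates
def run(name,o,img,off,sc,half):
    c=vision.camera("wrist");f=wrist(c,o)
    g=cv2.GaussianBlur(cv2.cvtColor(img,cv2.COLOR_BGR2GRAY).astype(np.float32),(0,0),2)
    G=np.hypot(cv2.Sobel(g,5,1,0),cv2.Sobel(g,5,0,1)); G=np.minimum(G,np.percentile(G,95))
    th=np.linspace(0,2*np.pi,120)
    for l,rr,z in (("large",(.047,),.058),("medium",(.030,.0275),.069)):
        best=[]
        for x in np.arange(.433,.4531,.0005):
            for y in np.arange(-.006,.0161,.0005):
                s=0
                for r in rr:
                    P=f(np.c_[x+r*np.cos(th),y+r*np.sin(th),0*th+z])
                    q=(P-off)*sc
                    if half: q=q[q[:,1]<half]
                    s+=map_coordinates(G,[q[:,1],q[:,0]],order=1).mean()
                best.append((s,x,y))
        best.sort(reverse=True);print(name,l,np.round(best[:12:3],4).tolist())
    return c
o=robot.get_obs()
c=run("m4",dict(position=np.array([.4427569,.00464084,.20394406]),tool_rot=[.148,.989,0,.0005]),np.ascontiguousarray(cv2.imread("pics/m4.png")[:,:400]),np.array([240,120]),2.5,350)
run("now",o,np.ascontiguousarray(c["frame"][:,:,::-1]),np.array([0,0]),1,205)
E
python3 e.py
```

```text
m4 large [[63.079, 0.4425, 0.005], [62.7976, 0.442, 0.0045], [61.7179, 0.4415, 0.005], [60.6282, 0.443, 0.005]]
m4 medium [[75.9502, 0.4425, 0.0075], [73.7319, 0.443, 0.0075], [71.9638, 0.4425, 0.008], [69.7328, 0.442, 0.0065]]
now large [[74.5195, 0.4415, 0.0045], [74.5062, 0.44, 0.005], [74.4698, 0.4405, 0.0045], [74.3892, 0.4395, 0.005]]
now medium [[112.9537, 0.437, 0.011], [112.5723, 0.4375, 0.0105], [112.0106, 0.4365, 0.0105], [111.2402, 0.4365, 0.01]]
```

The medium rim is at (.4425,.0075), so I correct by 2.5 mm and lower gently.

```bash
python3 -m handwheel '[[0.0036,0.0073,0.03,0],[0.0036,0.0073,0.09,0],[0.0036,0.0073,0.15,0],[0.0036,0.0073,0.2,0],[0.0036,0.0073,0.24,0],[0.0036,0.0073,0.27,0],[0.0036,0.0073,0.29,0],[0.0036,0.0073,0.31,0],[0.0036,0.0073,0.33,0],[0.0036,0.0073,0.33,0],[0.0036,0.0073,0.33,0]]'
```

```text
time: 14.0
position: [0.442, 0.0075, 0.0891]
tool_rot: [0.148, 0.989, 0.0, -0.0]
ft_force: [0.3, -0.1, -0.9]
grip_width: 0.0374
grip_force: 25.0
```

```bash
python3 -m handwheel '[[0,0,0.015,0],[0,0,0.028,0],[0,0,0.036,0],[0,0,0.036,0],[0,0,0.036,0]]'
```

```text
time: 14.42
position: [0.4418, 0.0075, 0.0784]
tool_rot: [0.148, 0.989, 0.0, -0.0]
ft_force: [-0.5, -0.4, -1.3]
grip_width: 0.0375
grip_force: 25.0
```

```bash
python3 -m handwheel '[[0,0,0,0],[0,0,0,0],[0,0,0,0],[0,0,0,0],[0,0,0,0],[0,0,0,0]]' 75
python3 -m handwheel '[[0,0,-0.06,0],[0,0,-0.15,0],[0,0,-0.28,0],[0,0,-0.4,0],[0,0,-0.42,0],[0,0,-0.42,0],[0,0,-0.42,0]]'
cat >> h.py <<'E'
from scipy.ndimage import map_coordinates
def rim(f,frame,radii,z,g):
    """best (score,x,y) of a rim circle at height z by edge strength"""
    im=cv2.GaussianBlur(cv2.cvtColor(frame,cv2.COLOR_RGB2GRAY).astype(np.float32),(0,0),1)
    G=np.hypot(cv2.Sobel(im,5,1,0),cv2.Sobel(im,5,0,1));G=np.minimum(G,np.percentile(G,97))
    th=np.linspace(0,2*np.pi,90);b=[]
    for x in np.arange(g[0]-.01,g[0]+.0101,.001):
        for y in np.arange(g[1]-.01,g[1]+.0101,.001):
            s=0
            for r in radii:
                q=f(np.c_[x+r*np.cos(th),y+r*np.sin(th),0*th+z]);s+=map_coordinates(G,[q[:,1],q[:,0]],order=1).mean()
            b.append((s/len(radii),x,y))
    return np.round(max(b),4)
E
python3 - <<'E'
from h import *
o=robot.get_obs();c=vision.camera("wrist");f=wrist(c,o)
save("w8",c["frame"])
for l,rr,zs in (("large",(.047,),(.058,)),("medium",(.03,.0275),(.066,.069,.073,.078)),("small",(.02,.0175),(.070,.073,.076,.079,.082,.088))):
    for z in zs: print(l,z,rim(f,c["frame"],rr,z,(.4425,.0065)))
for r in vision.outline_of("wrist","small_pot")[:4]:
    print(round(r["conf"],2),np.round(r["point"]),c["frame"][r["mask"]].mean(0).round(), r["mask"].sum(), cen(f(pts("small_pot",.4425,.007,.006))))
E
```

```text
time: 14.92
position: [0.442, 0.0074, 0.0786]
tool_rot: [0.148, 0.989, -0.0, 0.0]
ft_force: [0.2, -0.8, 1.4]
grip_width: 0.0634
grip_force: 0.0
time: 15.5
position: [0.4415, 0.0076, 0.2044]
tool_rot: [0.148, 0.989, -0.0, 0.0]
ft_force: [-0.9, -0.4, 0.1]
grip_width: 0.0652
grip_force: 0.0
large 0.058 [1.30439e+02 4.41500e-01 4.50000e-03]
medium 0.066 [7.37061e+01 4.32500e-01 3.50000e-03]
medium 0.069 [7.27821e+01 4.32500e-01 3.50000e-03]
medium 0.073 [ 7.13792e+01  4.52500e-01 -3.50000e-03]
medium 0.078 [ 7.22592e+01  4.50500e-01 -2.50000e-03]
small 0.07 [7.09954e+01 4.41500e-01 7.50000e-03]
small 0.073 [7.0478e+01 4.4050e-01 7.5000e-03]
small 0.076 [6.78519e+01 4.39500e-01 7.50000e-03]
small 0.079 [6.66995e+01 4.38500e-01 8.50000e-03]
small 0.082 [6.47504e+01 4.37500e-01 8.50000e-03]
small 0.088 [6.3248e+01 4.3650e-01 5.0000e-04]
0.63 [190. 322.] [147. 138. 127.] 1504 (array([321.65303389, 190.57702476]), 1629.6755371196195)
```

```bash
python3 - <<'E'
from h import *
for n in ("side","top"):
    c=vision.camera(n);f=fixed(c)
    print(n,"large",rim(f,c["frame"],(.047,),.058,(.4425,.0065)))
    for z in (.070,.073,.076,.079,.082,.086,.09): print(" small",z,rim(f,c["frame"],(.02,),z,(.4425,.0065)))
E
```

```text
side large [ 7.21132e+01  4.42500e-01 -3.50000e-03]
 small 0.07 [ 5.37768e+01  4.32500e-01 -3.50000e-03]
 small 0.073 [ 5.7508e+01  4.3250e-01 -1.5000e-03]
 small 0.076 [5.77461e+01 4.33500e-01 6.50000e-03]
 small 0.079 [5.80414e+01 4.35500e-01 1.35000e-02]
 small 0.082 [5.62969e+01 4.45500e-01 1.55000e-02]
 small 0.086 [4.75348e+01 4.52500e-01 1.65000e-02]
 small 0.09 [3.99969e+01 4.52500e-01 1.65000e-02]
top large [ 9.51334e+01  4.43500e-01 -3.50000e-03]
 small 0.07 [8.68809e+01 4.32500e-01 1.25000e-02]
 small 0.073 [8.66218e+01 4.32500e-01 1.35000e-02]
 small 0.076 [8.62846e+01 4.32500e-01 1.35000e-02]
 small 0.079 [8.60453e+01 4.32500e-01 1.45000e-02]
 small 0.082 [8.58749e+01 4.32500e-01 1.45000e-02]
 small 0.086 [8.54918e+01 4.32500e-01 1.45000e-02]
 small 0.09 [8.4955e+01 4.3250e-01 1.4500e-02]
```

```bash
python3 -c "
from rig import job;print(job.hand_in())"
```

```text
the job is handed in; nothing more can be done
None
```

I nested the medium pot in the large one and the small pot in the medium one, then handed the job in after about 16 s of robot time; the hand-in gave no verdict, the final check (camera measurements) fits the small pot being seated but the side and top views were weak, and the robot never came near the mug.

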